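# Clear the banding wheel and bring the clay paddle over it

### The job

The banding wheel is needed for beating a pot: lift the little pail off it by its handle, keeping it upright, and set it down, without dropping it, near the middle of the white plaster bat and let go. Then draw the wooden paddle out of its sloping rack by its handle, turn it so that the blade lies flat and level, and hold it there with the middle of the blade over the middle of the wheel, about 10 cm above it and touching nothing; finish while still holding it so. Leave the other things on the bench where they are.

Things in the scene. Friction and masses are not known exactly. Their poses are not given: they have to be found in the camera images.
- wheel: banding wheel, fixed: flat round aluminium head 180 mm in diameter and 15 mm thick on a dark foot; its top is at 70 mm above the table and does not turn. Origin on its axis at the table; z up
- pail: small open aluminium pail, 92 mm across at the rim, 84 mm at the foot, 85 mm high, 0.3 to 0.55 kg, with a rigid stirrup handle over its mouth; at the start it stands upright near the middle of the wheel. Origin at the centre of its underside; z up; y runs along the handle's bar
- pail_grip (a point): middle of the pail's handle bar, 130 mm above its underside, straight over its centre: a dark wooden grip 16 mm thick and 60 mm long along the pail's y, 37 mm of free room between it and the rim
- bat: white plaster bat, a fixed square slab 180 x 180 x 20 mm lying on the table to the left or right of the wheel. Origin at the centre of its underside; top 20 mm above the origin
- rack: dark wooden rack, fixed, on the other side of the wheel from the bat: a flat sleeve sloping 50 degrees from level, mouth up and towards its own -x (roughly the robot), closed at its foot; 120 mm wide, 160 mm deep, 135 mm high. Origin at the table under its middle; z up. With the paddle in it, the paddle's origin lies at (-80, 0, 178) mm in the rack's frame
- rack_mouth (a point): middle of the rack sleeve's mouth. The sleeve surrounds the lower 80 mm of the blade with 3 mm to spare at each side and 5 mm in thickness; a plain plank runs on 40 mm beyond the mouth under the blade. Pull the paddle along its own -x, up the slope; after 90 mm it is clear of the sleeve
- paddle: brown wooden paddle, 0.09 to 0.14 kg: handle 24 mm wide (y) and 20 mm thick (z) from x = -55 to 55 mm, flat blade 70 mm wide, 10 mm thick from x = 55 to 185 mm; both faces alike. Origin: centre of the handle, a good place to grip, fingers closing along y. x points from handle to blade, z square to the blade's face. In the rack x points 50 degrees below level, away from the robot; y is level
- blade (a point): middle of the paddle's blade, 118 mm along +x from the paddle's origin; the balance point is 73 mm along +x
- cup: bystander, to be left alone: blue-glazed open cup, 72 mm across and 75 mm high. Origin at the centre of its underside
- rib: bystander, to be left alone: flat wooden shaping rib, 90 x 55 x 10 mm, lying flat. Origin at the centre of its underside
- bowl: bystander, to be left alone: terracotta bowl, 90 mm across, 50 mm high. Origin at the centre of its underside
- bottle: bystander, to be left alone: white plastic bottle, 60 mm across, 150 mm high. Origin at the centre of its underside
- jar: bystander, to be left alone: amber glass jar with lid, 72 mm across, 100 mm high. Origin at the centre of its underside
- clay: bystander, to be left alone: rounded block of clay 130 x 100 x 90 mm, 1.8 kg. Origin at the centre of its underside
- toolpot: bystander, to be left alone: white pot 80 mm across, 100 mm high with brushes and tools standing in it to about 220 mm. Origin at the centre of its underside
Not all that is in view belongs to the job. Of the things that look like the paddle, the larger one is meant.

How it is judged:
By the outcome, as a careful person would: the job done as asked, in the order asked, and still so for the second after the job is handed in, while the arm keeps its last pose, push and grip.
It also fails if it takes over 58 s, if anything falls off the work surface, if the arm or the gripper's body presses on something with over 40 N, if the wrist force passes 120 N, or if a joint passes its speed limit or range.

### The arm

A 6-joint arm with a two-finger parallel gripper is mounted at the origin on the work surface. World frame = base frame: x ahead of the robot, y to its left, z up, the work surface at z = 0. Lengths are in m, angles in rad, forces in N, time in s.
With the tool pointing down it reaches from about 0.325 to 0.9 m from the base axis. Payload 6.1 kg.
Tool frame: the origin (TCP) lies midway between the tips of the shut fingers; the grasp point (between the pads) lies 19 mm behind it; z points along the fingers, y is the line along which they close (so a half turn about z gives the same grasp; the last joint's range is limited). The gripper opens to 85 mm and grips with 20 to 120 N. Pads are 22 mm wide; open, the fingers measure 114 mm over their backs; the gripper's body (76 mm by 85 mm) begins 54 mm behind the grasp point. The pads swing forward as they close: fully open they stand 13 mm farther back than shut.
Start: joints at [-1.313, 0.22, 1.526, -0, 1.395, -0.126], TCP at [0.234, -0.58, 0.231] pointing down, gripper open.
Joint ranges: [-2.98, 2.98], [-0.91, 2.08], [0.09, 2.57], [-1.24, 4.39], [0.2, 2.65], [-2.68, 2.68]. Speed limits (rad/s): [2.57, 2.57, 3.01, 3.14, 3.14, 3.14].

### API

Orientations are given as [roll, pitch, yaw] about the fixed x, y, z axes, in that order (R = Rz(yaw) Ry(pitch) Rx(roll)).
In Python, from plant import movep, move_l, set_joints, gripper_to, hold, inverse_kinematics, observe, get_image, get_calibration, Unreachable, job_done gives the robot as it stands. Calls block until the motion is done:
- movep(position, orientation): joint-space move of the TCP to a pose.
- move_l(position, feed=0.15, rotation=None, max_force=None): straight line of the TCP; rotation=None keeps the orientation; feed is the mean speed in m/s. With max_force (N) it stops when the force on the tool has changed by that much, and returns True; else False.
- set_joints(angles): joint-space move.
- gripper_to(opening, f_grip=None): finger opening in m; f_grip is the grip in N (None keeps the last); returns when the fingers have stopped.
- hold(seconds).
- inverse_kinematics(position, orientation): joint angles nearest the present ones, or None.
- observe(): the state.
- get_image(name): name is "side" or "top" or "wrist"; returns (picture, depth): 400x640x3 uint8, red, green, blue; 400x640 float32, m along the optical axis (not along the pixel's ray), 0 where there is no reading.
- get_calibration(name): a dict with "intrinsics" (3x3 intrinsics, pixels), "dist_coeffs" ([k1, k2, p1, p2, k3] as OpenCV has them; the pictures are not rectified), "world_from_camera" (4x4, takes a point from camera to world coordinates). Camera axes: x right, y down, z forward; pixel columns grow to the right and rows downward; lengths in m; the calibration is good to about 2 mm. A picture is of the moment at which its call begins: read the wrist's pose just before it. get_calibration takes no time and is no camera call; for the wrist camera it gives the pose at the moment of the call.
A pose or a line that the arm cannot do raises Unreachable and nothing moves.
- job_done(): hands the job in; it is judged then, once.
The state is a dict: "time_s": time; "q": joint angles; "joint_velocities": joint speeds; "joint_torque": joint torques, N m; "eef_pos": TCP position; "tcp_rot": TCP orientation; "ft_force": force on the tool from outside, world axes, zero at the start; "torque": the same for the moment, N m; "opening": finger opening in m; "grasp_force": force on a finger pad.
Only numpy, scipy, OpenCV 4.12 (cv2) and the standard library are available. Lean on these libraries where they do the work, as an engineer would, in place of code of your own. Each camera call takes 0.05 s, during which the arm holds its last target. There are 200 camera calls.

## Working session

There is one attempt and no reset: what is moved stays moved. The work goes in short steps, each a Python script; the robot and the scene stay as the last script left them, time stands still between calls to the robot, and variables do not carry over. Pictures are saved under pics/ and viewed, at most 10 in all, crops included, and the job is handed in when it is done.

```bash
ls; mkdir -p pics; cat > h.py <<'E'
import numpy as np, cv2
from plant import *
def snap(n,f):
    T=get_calibration(n); p,d=get_image(n)
    cv2.imwrite(f'pics/{f}.png',p[:,:,::-1]); np.savez(f'{f}.npz',p=p,d=d,K=T['intrinsics'],D=T['dist_coeffs'],T=T['world_from_camera'])
    return p,d,T
def load(f): return np.load(f'{f}.npz')
def rays(z,uv):
    uv=np.asarray(uv,float).reshape(-1,1,2)
    n=cv2.undistortPoints(uv,z['K'],z['D']).reshape(-1,2)
    return np.c_[n,np.ones(len(n))]
def onplane(z,uv,h):
    r=rays(z,uv)@z['T'][:3,:3].T; o=z['T'][:3,3]
    return o+r*((h-o[2])/r[:,2])[:,None]
def cloud(z):
    H,W=z['d'].shape; u,v=np.meshgrid(np.arange(W),np.arange(H))
    r=rays(z,np.c_[u.ravel(),v.ravel()])*z['d'].reshape(-1,1)
    P=(r@z['T'][:3,:3].T+z['T'][:3,3]).reshape(H,W,3); P[z['d']==0]=np.nan
    return P
E
python3 - <<'E'
from h import *
for n in('top','side'):
    p,d,T=snap(n,n+'0'); print(n,T['world_from_camera'].round(3).tolist(),(d>0).mean())
print(observe())
E
```

```text
pics
top [[0.018, -0.992, 0.126, 0.4], [-1.0, -0.018, 0.0, -0.028], [0.002, -0.125, -0.992, 1.565], [0.0, 0.0, 0.0, 1.0]] 0.9960078125
side [[-0.723, -0.445, 0.528, -0.088], [-0.691, 0.479, -0.542, 0.686], [-0.012, -0.756, -0.654, 0.974], [0.0, 0.0, 0.0, 1.0]] 0.996
{'time_s': 0.1, 'q': array([-1.31306112e+00,  2.21164292e-01,  1.52750377e+00,  1.33626849e-05,
        1.39468243e+00, -1.26103600e-01]), 'joint_velocities': array([ 0.00022523, -0.0025149 , -0.00295235,  0.00127597,  0.00025433,
        0.00110333]), 'joint_torque': array([ 1.46502200e-03, -4.98244715e+01, -3.90546477e+01, -1.19602105e-04,
        5.66216637e-03, -3.25061706e-06]), 'eef_pos': array([ 0.23391094, -0.5789937 ,  0.23029434]), 'tcp_rot': array([-3.13985043e+00, -2.34129149e-04,  3.83836246e-01]), 'ft_force': array([-0.9226729 ,  0.29762704,  0.87914038]), 'torque': array([-0.01100871,  0.01071859, -0.00665602]), 'grasp_force': 0.0, 'opening': 0.08575334623501332}
```

View pics/top0.png

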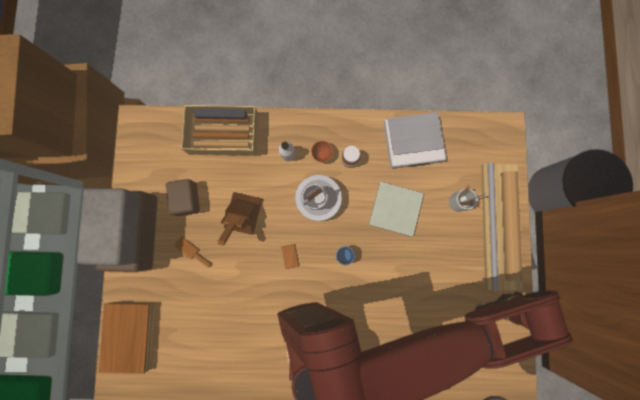

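View pics/side0.png

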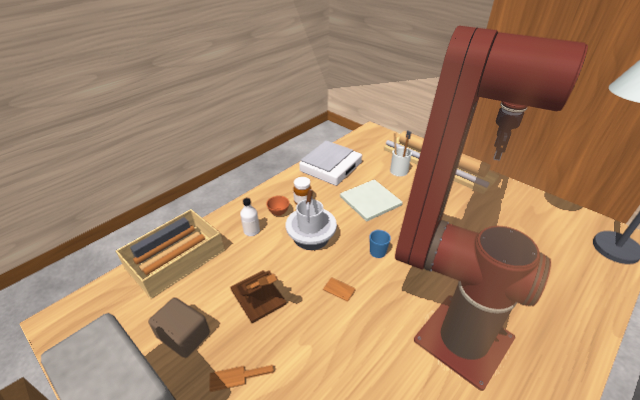

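Top view: wheel with pail at (319,198), bat (397,208), rack (240,213) with a paddle whose handle is at about (226,236), bottle (288,150), bowl (323,152), jar (351,156), cup (346,256), rib (290,256), clay (181,197), toolpot (465,200). 
Candidates for the paddle: the one in the rack at (226,236), and the one lying loose at (195,252). Going by the description it is the one in the rack; I'll check the sizes close up.

```bash
python3 - <<'E'
from h import *
z=load('top0');P=cloud(z)
for n,(u,v),h in [('wheel',(319,198),.07),('bat',(397,208),.02),('rack',(240,213),.1),('handle',(226,236),.18),('decoy',(195,252),.01),('cup',(346,256),.075),('rib',(290,256),.01),('toolpot',(465,200),.1)]:
    print(n,onplane(z,(u,v),h).round(3),P[v,u].round(3))
# pictures from the wrist
c=get_calibration('wrist');o=observe()
print(c['intrinsics'].round(0).tolist());
from scipy.spatial.transform import Rotation as R
Rt=R.from_euler('xyz',o['tcp_rot']).as_matrix()
T=c['world_from_camera'];print('cam in tool',(Rt.T@(T[:3,3]-o['eef_pos'])).round(3),(Rt.T@T[:3,:3]).round(3).tolist())
for yaw in(0,1.57,3.14,-1.57):
  for p in([.45,-.03,.4],[.35,.2,.4]): print(yaw,p,inverse_kinematics(p,[np.pi,0,yaw]))
E
```

```text
wheel [[ 0.591 -0.003  0.07 ]] [ 0.59  -0.003  0.08 ]
bat [[ 0.563 -0.314  0.02 ]] [ 0.563 -0.314  0.02 ]
rack [[0.525 0.293 0.1  ]] [0.524 0.291 0.108]
handle [[0.435 0.321 0.18 ]] [0.435 0.316 0.201]
decoy [[0.374 0.484 0.01 ]] [0.374 0.484 0.009]
cup [[ 0.371 -0.11   0.075]] [ 0.37  -0.114 -0.001]
rib [[0.366 0.108 0.01 ]] [0.366 0.108 0.008]
toolpot [[ 0.589 -0.557  0.1  ]] [ 0.596 -0.577  0.044]
[[327.0, 0.0, 320.0], [0.0, 327.0, 206.0], [0.0, 0.0, 1.0]]
cam in tool [ 0.078 -0.001 -0.143] [[0.0, -0.952, -0.305], [1.0, 0.001, -0.001], [0.001, -0.305, 0.952]]
0 [0.45, -0.03, 0.4] [-2.41742499e-01 -2.59304216e-01  1.68933657e+00 -4.44089210e-16
  1.71156030e+00  1.32905383e+00]
0 [0.35, 0.2, 0.4] [ 3.22906402e-01 -3.81669976e-01  1.78282973e+00 -4.44089210e-16
  1.74043290e+00  1.89370273e+00]
1.57 [0.45, -0.03, 0.4] [-0.2417425  -0.25930422  1.68933657  0.          1.7115603  -0.24094617]
1.57 [0.35, 0.2, 0.4] [ 3.22906402e-01 -3.81669976e-01  1.78282973e+00 -4.44089210e-16
  1.74043290e+00  3.23702729e-01]
3.14 [0.45, -0.03, 0.4] [-0.2417425  -0.25930422  1.68933657  0.          1.7115603  -1.81094617]
3.14 [0.35, 0.2, 0.4] [ 0.3229064  -0.38166998  1.78282973  0.          1.7404329  -1.24629727]
-1.57 [0.45, -0.03, 0.4] None
-1.57 [0.35, 0.2, 0.4] None
```

```bash
python3 - <<'E'
from h import *
o=observe()
try: move_l([.234,-.58,.4],.3)
except Unreachable as e: print(e)
movep([.54,0,.42],[np.pi,0,np.pi]); hold(.2); snap('wrist','w1')
movep([.40,.30,.42],[np.pi,0,np.pi]); hold(.2); snap('wrist','w2')
a=load('w1')['p'];b=load('w2')['p']
cv2.imwrite('pics/w12.png',cv2.resize(np.vstack([a,b]),(480,600))[:,:,::-1]); print(observe()['time_s'])
E
```

```text
4.8917
```

View pics/w1.png

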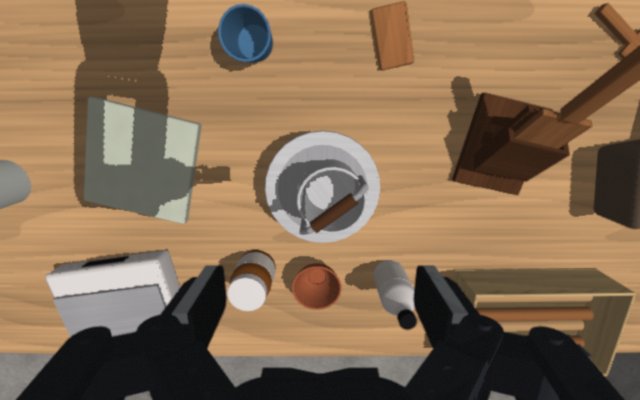

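View pics/w2.png

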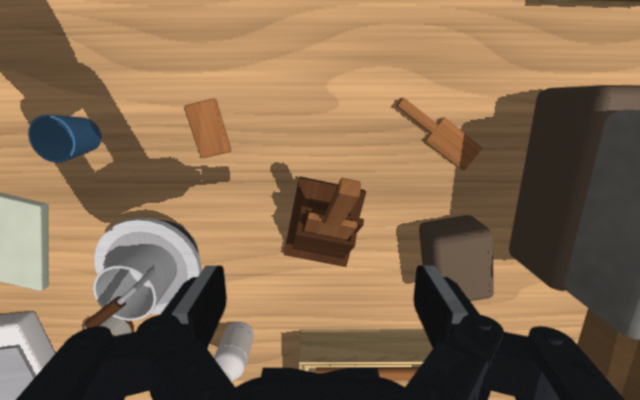

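w1 shows the wheel centred at (322,187), the pail's grip from (315,228) to (355,198) and the bat's corners near (90,97), (200,125), (187,222) and (83,200). w2 shows the racked paddle's handle end at (347,190) and the loose, smaller paddle at (437,133). Next I'll measure.

```bash
cat > m.py <<'E'
from h import *
z=load('w1');P=cloud(z);hsv=cv2.cvtColor(z['p'],cv2.COLOR_RGB2HSV)
near=lambda P,c,r:np.hypot(P[...,0]-c[0],P[...,1]-c[1])<r
# wheel rim: top ring
m=near(P,(.59,0),.12)&(abs(P[...,2]-.07)<.006)
c=max(cv2.findContours(m.astype(np.uint8),0,1)[0],key=cv2.contourArea)
W=onplane(z,c,.07); (x,y),r=cv2.minEnclosingCircle(W[:,:2].astype(np.float32)); print('wheel',x,y,r,np.nanmedian(P[m][:,2]))
g=near(P,(x,y),.06)&(P[...,2]>.18)&(hsv[...,1]>90)
q=P[g]; rc=cv2.minAreaRect(q[:,:2].astype(np.float32)); print('bar',g.sum(),rc,q[:,2].min(),q[:,2].max())
gm=g.astype(np.uint8); c=max(cv2.findContours(gm,0,1)[0],key=cv2.contourArea); B=onplane(z,c,.2)
print('bar ray',cv2.minAreaRect(B[:,:2].astype(np.float32)))
_,_,vt=np.linalg.svd(q[:,:2]-q[:,:2].mean(0),full_matrices=False); print('yaw bar',np.degrees(np.arctan2(vt[0,1],vt[0,0])))
# pail rim
m=near(P,(x,y),.06)&(abs(P[...,2]-.155)<.006); print('rim',cv2.minEnclosingCircle(P[m][:,:2].astype(np.float32)))
m=near(P,(.563,-.314),.14)&(abs(P[...,2]-.02)<.008)
m=cv2.morphologyEx(m.astype(np.uint8),cv2.MORPH_OPEN,np.ones((3,3))); c=max(cv2.findContours(m,0,1)[0],key=cv2.contourArea)
print('bat',cv2.minAreaRect(onplane(z,c,.02)[:,:2].astype(np.float32)))
# rack & paddle
z=load('w2');P=cloud(z);hsv=cv2.cvtColor(z['p'],cv2.COLOR_RGB2HSV)
m=near(P,(.49,.30),.14)&(P[...,2]>.015)
for lo in np.arange(.12,.24,.015):
    k=m&(P[...,2]>lo)&(P[...,2]<lo+.015)
    if k.sum()>8: v,u=np.where(k); print(round(lo,3),k.sum(),P[k].mean(0).round(4),cv2.minAreaRect(P[k][:,:2].astype(np.float32)),'px',u.min(),u.max(),v.min(),v.max(),hsv[k].mean(0).round())
E
python3 m.py; python3 - <<'E'
import cv2
a=cv2.imread('pics/w2.png')[165:280,260:390];cv2.imwrite('pics/c2.png',cv2.resize(a,None,fx=5,fy=5,interpolation=2))
E
```

```text
wheel 0.5920524597167969 0.004400165751576424 0.08983489125967026 0.07015862942392373
bar 653 ((0.5800676345825195, 0.021418200805783272), (0.01839817687869072, 0.07356274127960205), 42.49436569213867) 0.20111355064559677 0.46265949515650806
bar ray ((0.5868231058120728, 0.015681611374020576), (0.01474225614219904, 0.0599231980741024), 37.44512176513672)
yaw bar -47.25147159043741
rim ((0.5848827958106995, 0.014535011723637581), 0.047536879777908325)
bat ((0.5592511296272278, -0.30415189266204834), (0.18234741687774658, 0.18018825352191925), 75.51111602783203)
0.12 437 [0.4839 0.3147 0.1261] ((0.48504340648651123, 0.3159741163253784), (0.09166000783443451, 0.02633591741323471), 76.7845230102539) px 300 363 207 232 [ 13. 152.  96.]
0.135 208 [0.4803 0.3163 0.1389] ((0.47310149669647217, 0.3189585208892822), (0.06913378089666367, 0.026044687256217003), 77.4301528930664) px 308 356 208 228 [ 13. 153. 125.]
0.15 103 [0.471  0.3167 0.1577] ((0.46478965878486633, 0.3202008903026581), (0.023655416443943977, 0.029701117426156998), 77.43395233154297) px 325 343 204 224 [ 13. 152. 100.]
0.165 
[... 173 characters left out ...]
18 141 [0.4462 0.3222 0.1877] ((0.4389764964580536, 0.32539093494415283), (0.02286778949201107, 0.03230965510010719), 78.30500793457031) px 330 349 190 215 [ 13. 152.  98.]
0.195 159 [0.4338 0.3246 0.2027] ((0.4268898665904999, 0.32844972610473633), (0.024010177701711655, 0.032274309545755386), 79.26322937011719) px 332 353 183 209 [ 13. 152.  98.]
0.21 489 [0.4144 0.3306 0.2191] ((0.41691190004348755, 0.33057016134262085), (0.0239674411714077, 0.02789548598229885), 76.83390045166016) px 335 360 178 203 [ 13. 151. 127.]
0.225 24 [0.4161 0.33   0.2256] ((0.4161156415939331, 0.330797016620636), (0.018476542085409164, 0.004998692777007818), 82.26273345947266) px 340 357 190 196 [ 13. 153. 140.]
```

View pics/c2.png

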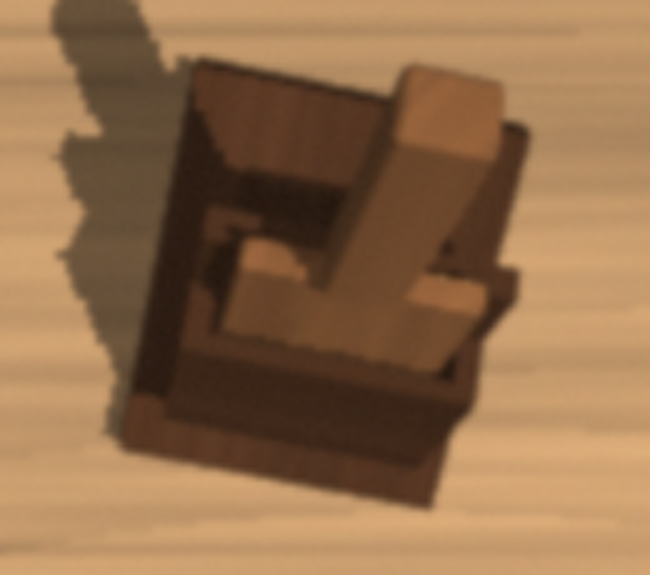

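The crop confirms it: the racked paddle has a blade about 70 mm wide and a 24 mm handle, so it is the larger one, and it slopes about 50° with yaw of about -12°. Now the pail. Grip is at (0.586, 0.0155, 0.200) with the bar at 127°.

```bash
python3 - <<'E'
from h import *
# cross-checks from the top view
z=load('top0');P=cloud(z);hsv=cv2.cvtColor(z['p'],cv2.COLOR_RGB2HSV)
m=(np.hypot(P[...,0]-.56,P[...,1]+.305)<.14)&(abs(P[...,2]-.02)<.008)&(hsv[...,1]<60)
c=max(cv2.findContours(m.astype(np.uint8),0,1)[0],key=cv2.contourArea); print('bat top',cv2.minAreaRect(onplane(z,c,.02)[:,:2].astype(np.float32)))
G=np.array([.5865,.0153]); rot=[np.pi,0,np.radians(127.4)]
movep([*G,.30],rot); move_l([*G,.181],.12,max_force=15); gripper_to(0.0,70)
o=observe(); print(o['opening'],o['grasp_force'],o['eef_pos'],o['ft_force'],o['time_s'])
if .010<o['opening']<.022:
    f0=o['ft_force'][2]
    move_l([*G,.245],.08); hold(.3); o=observe(); print('lift',o['opening'],o['ft_force']-0,f0,o['time_s'])
    snap('wrist','w3')
E
```

```text
bat top ((0.5606518983840942, -0.31001007556915283), (0.17916078865528107, 0.17903922498226166), 75.52706909179688)
0.01367499980173195 68.13520789146423 [0.58669573 0.01533671 0.18128163] [-0.34774941  1.20703425  2.26505786] 8.0417
lift 0.01361841971536891 [ 1.38675999  0.79494604 -4.22181059] 2.265057858378463 9.2917
```

View pics/w3.png

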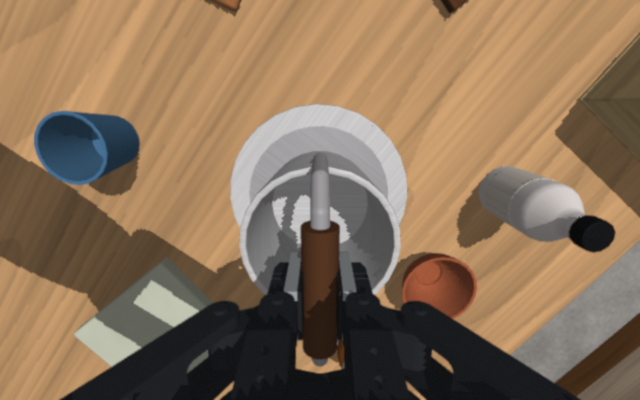

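The pail is held by its grip at (320,290) and clear of the wheel. Carrying it to the bat now.

```bash
python3 - <<'E'
from h import *
B=[.560,-.3075]
move_l([*B,.245],.15); move_l([*B,.140],.12); hold(.2)
s=move_l([*B,.122],.025,max_force=4); o=observe(); print(s,o['eef_pos'],o['ft_force'])
gripper_to(.06); hold(.2); print(observe()['opening'])
move_l([*B,.26],.15)
print(observe()['time_s'])
snap('side','s1'); z=load('s1'); a=z['p'][130:290,280:440]
cv2.imwrite('pics/s1c.png',cv2.resize(a,None,fx=3,fy=3)[:,:,::-1])
# paddle geometry
z=load('w2');P=cloud(z)
m=(np.hypot(P[...,0]-.45,P[...,1]-.32)<.06)&(P[...,2]>.15)&(P[...,2]<.208); q=P[m]
yw=np.radians(-12.4);s,c=np.sin(np.radians(50)),np.cos(np.radians(50))
for yd in(-11,-12,-13,-14):
    yw=np.radians(yd); ey=np.array([-np.sin(yw),np.cos(yw),0]); k=q@ey; print(yd,np.percentile(k,[1,50,99]).round(4),np.ptp(np.percentile(k,[1,99])))
yw=np.radians(-12.5); h=np.array([np.cos(yw),np.sin(yw),0]);ey=np.array([-h[1],h[0],0]);ez=np.array([0,0,1])
n=s*h+c*ez; print('n hist',np.histogram(q@n,8)); ex=c*h-s*ez
e=P[(np.hypot(P[...,0]-.42,P[...,1]-.33)<.05)&(P[...,2]>.205)]; print('end',np.percentile(e@ex,[2,50]))
k=q@ey; yc=(np.percentile(k,1)+np.percentile(k,99))/2; nc=np.percentile(q@n,90)-.01
# origin at z=.178
xo=(.178-c*nc)/(-s); O=ex*xo+ey*yc+n*nc; print('O',O.round(4),'end expected',xo-.055)
E
```

```text
True [ 0.56018554 -0.30763481  0.13133501] [-0.74289121  0.58140704  4.3183032 ]
0.059882725627618504
15.0667
-11 [0.3913 0.4007 0.4144] 0.023077787170530384
-12 [0.3981 0.4074 0.421 ] 0.022964081961312277
-13 [0.4041 0.4139 0.4275] 0.023385773578302793
-14 [0.41   0.4202 0.434 ] 0.023990390517352966
n hist (array([ 11,  10,  10,   9,  12,   9,  29, 410]), array([0.38554815, 0.38774902, 0.38994989, 0.39215075, 0.39435162,
       0.39655249, 0.39875336, 0.40095423, 0.4031551 ]))
end [-0.19356829 -0.1773618 ]
O [0.444  0.3243 0.178 ] end expected 0.042164532729944686
```

View pics/s1c.png

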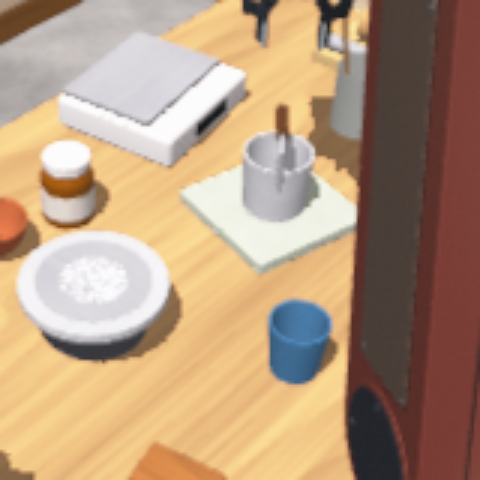

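The pail stands upright in the middle of the bat. Next I'll plan the paddle.

```bash
cat > pad.py <<'E'
from h import *
from scipy.spatial.transform import Rotation as R
def pose(o,yaw,down,a,sg):
    """TCP pose for paddle origin o, paddle yaw, x 'down' deg below level, tool z at angle a deg back from -n..: tool z = -n rotated by a toward +x"""
    Rp=R.from_euler('ZY',[yaw,down],degrees=True)   # paddle frame
    A=np.radians(a); zt=np.array([np.sin(A),0,-np.cos(A)]); yt=np.array([0,sg,0]); xt=np.cross(yt,zt)
    M=Rp.as_matrix()@np.c_[xt,yt,zt]
    return np.asarray(o)+.019*M[:,2],R.from_matrix(M).as_euler('xyz'),Rp.as_matrix()
O=np.array([.444,.3243,.178]);YAW=-12.5;WH=np.array([.592,.0044,.172])
E
python3 - <<'E'
from pad import *
P=cloud(load('w2')); Rp=pose(O,YAW,50,0,1)[2]
e=P[(np.hypot(P[...,0]-.42,P[...,1]-.33)<.05)&(P[...,2]>.19)&(P[...,2]<.24)]; l=(e-O)@Rp; print(np.percentile(l,[2,10,90,98],axis=0).round(4))
for sg in(1,-1):
  for a in(0,15,25,35,50):
    r=[]
    for d,od in((.0,50),(-.06,50),(-.11,50)):
      p,e_,M=pose(O+Rp[:,0]*d,YAW,od,a,sg); r.append(inverse_kinematics(p,e_))
    for y in(-40,-20,0,20):
      M=pose(O,y,0,a,sg)[2]; p,e_,_=pose(WH-.118*M[:,0],y,0,a,sg); r.append(inverse_kinematics(p,e_))
    print(sg,a,[None if x is None else x.round(2).tolist() for x in (r[0],r[2],r[3],r[4],r[5],r[6])], r[1] is not None)
E
```

```text
[[-0.0559 -0.0115 -0.0079]
 [-0.0553 -0.0106 -0.0051]
 [-0.0182  0.0091  0.01  ]
 [-0.0099  0.0112  0.0103]]
1 0 [[0.27, 0.63, 1.34, 0.4, 1.95, -1.08], [0.32, 0.42, 1.47, 0.45, 2.0, -1.0], [0.0, 0.01, 1.91, 0.0, 1.22, -0.87], [-0.07, -0.05, 1.97, 0.0, 1.22, -1.29], [-0.16, -0.07, 1.99, 0.0, 1.23, -1.73], [-0.24, -0.05, 1.97, -0.0, 1.22, -2.16]] True
1 15 [[0.32, 0.47, 1.47, 0.3, 1.74, -1.07], [0.37, 0.26, 1.56, 0.34, 1.83, -0.98], [0.12, -0.1, 2.04, -0.22, 1.04, -0.65], [-0.01, -0.23, 2.15, -0.1, 0.98, -1.19], [-0.19, -0.28, 2.19, 0.06, 0.98, -1.79], [-0.35, -0.23, 2.15, 0.2, 1.03, -2.35]] True
1 25 [[0.35, 0.35, 1.56, 0.23, 1.6, -1.04], [0.42, 0.16, 1.63, 0.26, 1.71, -0.94], [0.21, -0.14, 2.11, -0.43, 0.94, -0.45], [0.03, -0.33, 2.27, -0.22, 0.81, -1.07], [-0.22, -0.42, 2.33, 0.13, 0.81, -1.86], [-0.44, -0.34, 2.27, 0.38, 0.93, -2.55]] True
1 35 [[0.4, 0.25, 1.65, 0.15, 1.46, -0.99], [0.47, 0.06, 1.7, 0.17, 1.58, -0.89], [0.3, -0.16, 2.18, -0.68, 0.88, -0.19], [0.09, -0.42, 2.38, -0.41, 0.66, -0.87], [-0.26, -0.55, 2.46, 0.24, 0.65, -1.98], None] True
1 50 [[0.49, 0.11, 1.8, 0.0, 1.
[... 501 characters left out ...]
2.49], [-0.01, -0.23, 2.15, -0.1, 0.98, 1.95], [-0.19, -0.28, 2.19, 0.06, 0.98, 1.35], [-0.35, -0.23, 2.15, 0.2, 1.03, 0.79]] True
-1 25 [[0.35, 0.35, 1.56, 0.23, 1.6, 2.11], [0.42, 0.16, 1.63, 0.26, 1.71, 2.2], None, [0.03, -0.33, 2.27, -0.22, 0.81, 2.07], [-0.22, -0.42, 2.33, 0.13, 0.81, 1.28], [-0.44, -0.34, 2.27, 0.38, 0.93, 0.59]] True
-1 35 [[0.4, 0.25, 1.65, 0.15, 1.46, 2.16], [0.47, 0.06, 1.7, 0.17, 1.58, 2.25], None, [0.09, -0.42, 2.38, -0.41, 0.66, 2.27], [-0.26, -0.55, 2.46, 0.24, 0.65, 1.17], [-0.55, -0.43, 2.39, 0.62, 0.87, 0.34]] True
-1 50 [[0.49, 0.11, 1.8, -0.0, 1.24, 2.28], [0.58, -0.08, 1.82, -0.0, 1.4, 2.37], None, None, None, [-0.72, -0.48, 2.54, 1.04, 0.89, -0.11]] True
```

```bash
python3 - <<'E'
from pad import *
a,sg=15,1
p,e,Rp=pose(O,YAW,50,a,sg); zt=R.from_euler('xyz',e).as_matrix()[:,2]
c=observe()['eef_pos']; move_l([c[0],c[1],.38],.25)
movep(p-zt*.16,e); move_l(p,.12,max_force=12)
o=observe(); print(o['eef_pos']-p,o['ft_force'],o['time_s'])
gripper_to(0,90); o=observe(); print('grip',o['opening'],o['grasp_force'],o['ft_force'])
if .018<o['opening']<.03:
    s=move_l(p-Rp[:,0]*.115,.07,max_force=25); o=observe(); print(s,o['opening'],o['ft_force'],o['time_s'])
    snap('wrist','w4'); snap('side','s2'); a=load('w4')['p'];b=load('s2')['p']
    cv2.imwrite('pics/ws.png',np.vstack([a[::1],b])[::1,:,::-1] if 0 else cv2.resize(np.hstack([a,b]),(800,250))[:,:,::-1])
E
```

```text
[7.51627817e-04 5.94959361e-05 6.52120502e-04] [ 0.06843171 -0.11397098 -1.26190273] 19.4417
grip 0.022996062010743282 87.96247243881226 [ 0.58849322 -0.91356118  1.58249172]
False 0.022612735661937677 [ 0.53245385 -0.05934275  0.81002194] 21.65
```

View pics/ws.png

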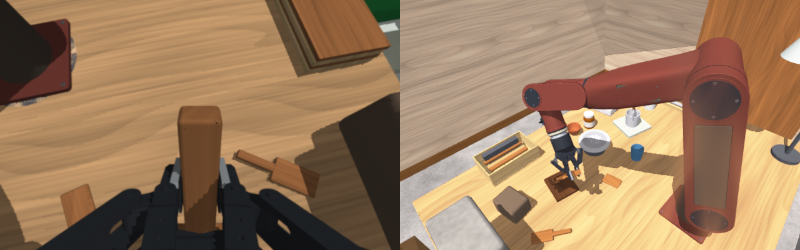

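The paddle is held and clear of the sleeve. In the left view the handle end is at about (199,110). Now lift it, level it and bring it over the wheel.

```bash
python3 - <<'E'
from pad import *
a,sg,y=15,1,-20
p,e,Rp=pose(O,YAW,50,a,sg); c=p-Rp[:,0]*.115
move_l(c+[0,0,.08],.15)
M=pose(O,y,0,a,sg)[2]; p,e,_=pose(WH-.118*M[:,0],y,0,a,sg)
movep(p+[0,0,.15],e); move_l(p+[0,0,.03],.12); hold(.3)
o=observe(); print(o['opening'],o['eef_pos']-p,o['ft_force'],o['time_s'])
snap('side','s3');snap('top','t3')
for f in('s3','t3'):
    z=load(f);P=cloud(z);hsv=cv2.cvtColor(z['p'],cv2.COLOR_RGB2HSV)
    m=(np.hypot(P[...,0]-.592,P[...,1]-.004)<.085)&(P[...,2]>.16)&(P[...,2]<.25)&(hsv[...,1]>90)
    q=P[m]; print(f,len(q))
    if len(q)>30:
        k=np.median(q,0); C=np.c_[q[:,:2],np.ones(len(q))]; co=np.linalg.lstsq(C,q[:,2],rcond=None)[0]
        print('slopes deg',np.degrees(np.arctan(co[:2])),'z at wheel',co@[.592,.0044,1],cv2.minAreaRect(q[:,:2].astype(np.float32)))
        l=(q-(p+[0,0,.03]-.019*R.from_euler('xyz',e).as_matrix()[:,2]))@M; print(np.percentile(l,[1,50,99],axis=0).round(4))
a=load('s3')['p'][130:330,200:460]; b=load('t3')['p'][130:330,200:460]
cv2.imwrite('pics/f3.png',cv2.resize(np.hstack([a,b]),(780,300))[:,:,::-1])
E
```

```text
0.022627667000087753 [2.96829024e-04 1.95224960e-05 3.05495694e-02] [ 0.84598482  0.56631375 -0.72967485] 25.0833
s3 435
slopes deg [-0.94171361 -0.9808791 ] z at wheel 0.2073393667476928 ((0.5847305655479431, 0.00798686221241951), (0.07109977304935455, 0.14690358936786652), 70.07574462890625)
[[ 0.0468 -0.0329 -0.0009]
 [ 0.1262  0.0074  0.0052]
 [ 0.1806  0.0361  0.01  ]]
t3 750
slopes deg [-0.64076943  0.13611906] z at wheel 0.2070999986663995 ((0.5841573476791382, 0.0040835365653038025), (0.06874661892652512, 0.15400677919387817), 70.36717224121094)
[[ 0.0378 -0.0367 -0.0014]
 [ 0.1182 -0.0028  0.0048]
 [ 0.1854  0.0307  0.0126]]
```

View pics/f3.png

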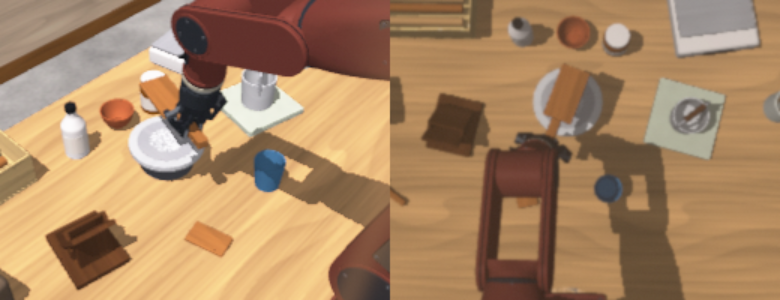

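The blade is level within 1° and centred over the wheel, with its middle at z≈0.202. It needs to come down 3 cm, then I hand in.

```bash
python3 - <<'E'
from h import *
c=observe()['eef_pos']; s=move_l(c+[0,0,-.03],.08,max_force=10); hold(.5)
o=observe(); print(s,o['eef_pos']-c,o['opening'],o['grasp_force'],o['ft_force'],o['time_s'])
z=snap('top','t4'); z=load('t4');P=cloud(z);hsv=cv2.cvtColor(z['p'],cv2.COLOR_RGB2HSV)
m=(np.hypot(P[...,0]-.592,P[...,1]-.004)<.05)&(P[...,2]>.12)&(hsv[...,1]>90); print('blade top z',np.median(P[m][:,2]))
if not s and o['opening']>.018: print(job_done())
E
```

```text
False [ 9.44725247e-05  4.26383323e-05 -2.98248893e-02] 0.022758707235727035 88.06326627731323 [-0.49341122  0.4084802  -1.02819686] 26.2083
blade top z 0.17690016284328758
the job is handed in; nothing more can be done
None
```

The job is handed in at 26 s: the pail stands upright in the middle of the bat, released, and the arm is holding the paddle with its blade level within about 1° and centred over the wheel to about 3 mm, roughly 10 cm above it and touching nothing.

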